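# Push the flange block home in the spring-loaded weld jig

### The arm

A 7-joint arm with a two-finger parallel gripper is mounted at the origin on a cart in front of the work surface, level with it; the furniture and walls round the work are solid. World frame = base frame: x ahead of the robot, y to its left, z up, the work surface at z = 0. Lengths are in m, angles in rad, forces in N, time in s.
With the tool pointing down it reaches from about 0.4 to 0.875 m from the base axis. Payload 19.3 kg.
Tool frame: the origin (TCP) lies on the centre line of the jaws, within the pads' length; the fingertips stand 14 mm ahead of it and the grasp point (between the pads) lies 5 mm behind it; z points along the fingers, y is the direction in which the jaws open and shut (so a half turn about z gives the same grasp; the last joint's range is limited). The gripper opens to 85 mm and grips with 20 to 120 N. Pads are 22 mm wide; open, the fingers measure 114 mm over their backs; the gripper's body (76 mm by 85 mm) begins 54 mm behind the grasp point. The pads swing forward as they close: fully open they stand 13 mm farther back than shut.
Start: joints at [1.087, 0.521, -0.036, 1.599, 0.021, 1.021, -0.113], TCP at [0.251, -0.572, 0.245] pointing down, gripper open.
Joint ranges: [-2.91, 2.91], [-0.3, 2.13], [-1.5, 1.42], [0.17, 2.43], [-1.26, 4.41], [0.16, 1.93], [-2.52, 2.52]. Speed limits (rad/s): [1.89, 1.89, 2.39, 2.39, 3.01, 3.01, 3.01].

### API

Orientations are given as a unit quaternion [w, x, y, z].
In Python, from plant import ctrl gives the robot as it stands.
- The arm moves only by the tool apply_moves, never from a script. Its argument "commands" is text: rows parted by semicolons, each of 7 numbers parted by spaces: the shift along the world's x, y, z in mm, then the turn, a rotation vector about the world's x, y, z in rad, then the opening, from 0 (shut) to 1 (fully open). In form: tx ty tz ax ay az claw; .... A call has exactly 10 rows; each row is the pose to reach, as a shift and turn from the pose commanded when the call began; what a row does not reach only later rows make up. A row lasts 1/10 s, in which the tool goes at most 50 mm and 8.59 degrees, less where a joint would pass 70% of its speed; a pose out of reach is approached as far as the arm can. A call with a gripper value outside its range is refused whole. The fingers move at their own pace and stop on an object; "newtons" is the grip in N (left out, the last holds). Time passes only in rows, so rows that repeat a pose let the fingers close, or fill a call up. It gives the time, the measured TCP pose, the force and the opening at its end, in the units of the state.
- ctrl.get_state(): the state, without advancing time (a new reading comes with each control period).
- ctrl.read_camera(name): name is "scene" or "top"; returns the picture (400x640x3 uint8, red, green, blue); there is no depth.
- ctrl.camera_info(name): a dict with "mtx" (3x3 intrinsics, pixels), "cam_to_world" (4x4, takes a point from camera to world coordinates). Camera axes: x right, y down, z forward; pixel columns grow to the right and rows downward; lengths in m; the calibration is good to about 2 mm. A picture is of the moment at which its call begins. camera_info takes no time and is no camera call.
- ctrl.job_done(): hands the job in, once; it reports no verdict.
The state is a dict: "t": time; "joint_positions": joint angles; "dq": joint speeds; "tau": joint torques, N m; "eef_pos": TCP position; "tool_rot": TCP orientation; "force": force on the tool from outside, world axes, zero at the start; "moment": the same for the moment, N m; "finger_gap": finger opening in m.
Only numpy, scipy, OpenCV 4.12 (cv2) and the standard library are available. Lean on these libraries where they do the work, as an engineer would, in place of code of your own. Each camera call takes 0.05 s, during which the arm holds its last target. There are 200 camera calls.

### The job

The flange block lies loose on the loading deck of the weld jig. Slide it along the deck into the jig's pocket against the spring-loaded brass pusher and press it down, so that it sits flat on the pocket floor, square, with the sprung pusher holding it against the deck's edge. Leave the gusset plate, the flat bar and the tin alone.

Things in the scene. Friction and masses are not known exactly. Their poses are not given: they have to be found in the camera images.
- jig: Weld jig fixed to the bench, 182 x 355 x 46 mm. Origin under it at bench height; x points roughly away from the robot, y left, z up. Grey loading deck: top 30 mm above the bench, x -100 to +46.5, y -180 to 0 mm. Grey strip at deck height in front of the pocket: x -100 to -48.5 mm. Blue end block (y 118 to 170 mm, 46 mm high) houses the pusher. In all these words x, y in mm are the jig's.
- pocket_seat (a point): point on the pocket floor under the middle of the seated block (x 0, y 55 mm); axes as the jig's. Pocket: floor 20 mm above the bench, 10 mm below the deck, x -48.5 to +46.5, y 0 to 118 mm, its two far corners filled at 45 degrees.
- deck_edge (a point): middle of the deck's sharp edge, where the pocket begins: x 0, y 0, 30 mm above the bench. Pushed over it, the block's leading end tips into the pocket first; its trailing end can go down only while the pusher is held in by 7 mm or more, and friction at the ends then tends to hold it up: it must be dragged or pressed down.
- fence_face (a point): inner face of the aluminium fence on the far side of the deck (x 46.5, y -60 mm, top edge, 46 mm above the bench), straight from y -180 to +118 mm, 25 mm thick; also the pocket's far side wall, so a block flat against it is in line with the pocket. Friction is high (about 1): pushed at its middle while askew, the block jams with a corner on the fence; push the lagging end.
- pusher (a joint): sprung brass pusher (48 mm wide, 22.5 to 38.5 mm above the bench) at the pocket's far end; travel in m: 0 = out, face at y = 105 mm, which leaves the pocket 5 mm shorter than the block; grows to 0.009 as it is pushed towards +y against its spring (4.5 N at 0, 7.5 N at 5 mm, 9.9 N at 9 mm, then a hard stop). About 0.005 with the block seated.
- plate_center (a point): centre (half-way up) of the loose steel-grey flange block: 90 (its x) by 110 (its y) by 20 mm, 0.28 to 0.52 kg, dark holes in its top, two corners of its leading (+y) end clipped by 15 mm. It starts flat on the deck, +y end roughly towards the pocket. Seated: axes as the jig's, centre 30 mm and top 40 mm above the bench, 5 mm play across, trailing face against the deck's edge.
- gusset: loose steel gusset plate, triangular, 70 x 70 x 8 mm, origin at the centre of its underside; bystander
- flat_bar: loose steel flat bar, 30 x 165 x 8 mm, origin at the centre of its underside; bystander
- paste_tin: loose white tin with dark red lid, 79 mm in diameter, 50 mm high, origin at the centre of its underside; bystander
Not all that is in view belongs to the job. Of the things that look like the part that bears plate_center, the larger one is meant.

How it is judged:
By the outcome, as a careful person would: the job done as asked, in the order asked, and still so for the second after the job is handed in, with the robot touching nothing.
It also fails if it takes over 70 s, if anything falls off the work surface, if the arm or the gripper's body presses on something with over 40 N, if the wrist force passes 120 N, or if a joint passes its speed limit or range.

## Working session

There is one attempt and no reset: what is moved stays moved. The work goes in short steps, Python scripts to look and compute and a tool call to move; the robot and the scene stay as the last step left them, time stands still between calls to the robot, and variables do not carry over. Pictures are saved under pics/ and viewed, about 8 in all and at most 12, crops included, and the job is handed in when it is done.

Besides the shell and the picture viewer there is one more tool, called after "Emit:" as name(argument=value, ...), one argument or row to a line, values as JSON. apply_moves: Moves the arm, as the interface text tells. Its arguments: {"type":"object","properties":{"commands":{"type":"string"},"newtons":{"type":"number"}},"required":["commands"]}

```bash
mkdir -p pics; python3 - <<'E'
from plant import ctrl
import cv2
for n in("scene","top"):
    im=ctrl.read_camera(n); cv2.imwrite(f"pics/{n}0.png",im[:,:,::-1])
    i=ctrl.camera_info(n); print(n,i["mtx"],i["cam_to_world"])
s=ctrl.get_state(); print(s)
E
```

```text
scene [[436.06835707   0.         323.2224242 ]
 [  0.         436.06835707 197.59444498]
 [  0.           0.           1.        ]] [[-0.59549466 -0.47198491  0.6500895  -0.14071513]
 [-0.80318904  0.36644518 -0.46968638  0.61912746]
 [-0.01653728 -0.80184049 -0.59730926  0.76563583]
 [ 0.          0.          0.          1.        ]]
top [[478.28957431   0.         318.547441  ]
 [  0.         478.28957431 201.00122589]
 [  0.           0.           1.        ]] [[-0.0224464  -0.98143165  0.19049432  0.38327059]
 [-0.99952794  0.01803217 -0.02487455  0.08012202]
 [ 0.02097765 -0.19096274 -0.98137311  1.25973676]
 [ 0.          0.          0.          1.        ]]
{'t': 0.1, 'joint_positions': array([ 1.08676833,  0.52194618, -0.03630882,  1.59992103,  0.0211986 ,
        1.02105261, -0.11283164]), 'dq': array([ 4.96432832e-05, -2.51189895e-03,  1.99292044e-03,  3.20717033e-04,
       -3.52954915e-04,  1.37341339e-04,  1.11360713e-04]), 'tau': array([ 4.60661104e-03, -9.28492856e+01,  1.98511139e+00, -3.70528901e+01,
        1.82570581e-02,  5.46864088e-03, -1.89249349e-04]), 'eef_pos': array([ 0.25118236, -0.5720224 ,  0.24479933]), 'tool_rot': array([-4.52489864e-04,  9.78675621e-01,  2.05411310e-01, -1.31333851e-04]), 'force': array([-0.22429571,  0.49968471,  0.16967958]), 'moment': array([-0.04109289, -0.02646045, -0.01140611]), 'finger_gap': 0.0853183676102867}
```

View pics/top0.png

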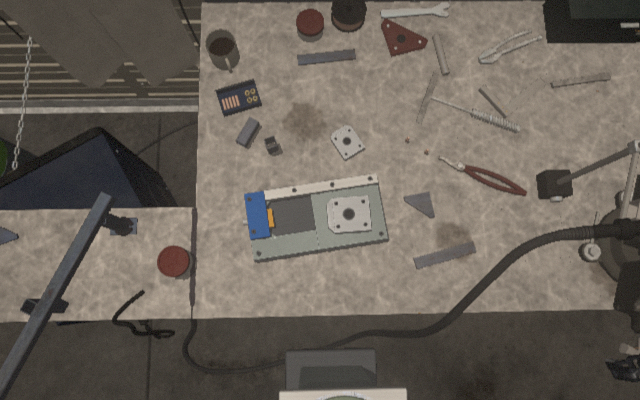

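View pics/scene0.png

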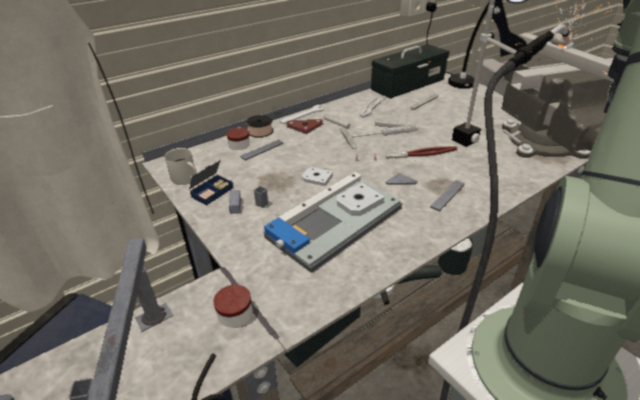

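The top view shows the jig at about (245–388, 175–262): blue pusher block on the left, block at (349, 214) on the deck. Next I'll zoom in to get exact corners.

```bash
python3 - <<'E'
import cv2
a=cv2.imread("pics/top0.png")[170:270,238:398]
cv2.imwrite("pics/c1.png",cv2.resize(a,None,fx=5,fy=5,interpolation=cv2.INTER_CUBIC))
E
```

```text
(no output)
```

View pics/c1.png

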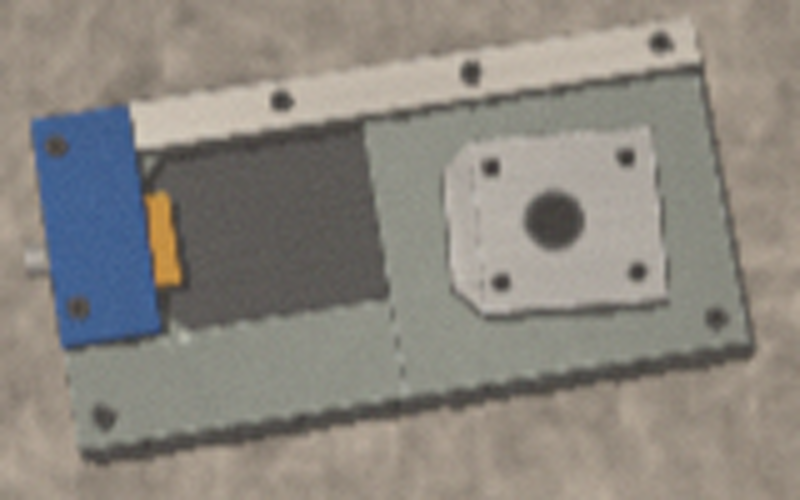

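```bash
cat > h.py <<'E'
import numpy as np, cv2
from plant import ctrl
from scipy.optimize import least_squares
def proj(P,cam="top"):
    i=ctrl.camera_info(cam); T=np.linalg.inv(i["cam_to_world"])
    p=np.asarray(P)@T[:3,:3].T+T[:3,3]; q=p@np.asarray(i["mtx"]).T
    return q[:,:2]/q[:,2:]
def place(v,L):
    L=np.asarray(L,float)/1000; c,s=np.cos(v[2]),np.sin(v[2])
    return np.c_[v[0]+c*L[:,0]-s*L[:,1], v[1]+s*L[:,0]+c*L[:,1], L[:,2]]
def fit(L,uv,v0=(.5,.05,.1),cam="top"):
    r=least_squares(lambda v:(proj(place(v,L),cam)-uv).ravel(),v0)
    return r.x, r.fun.reshape(-1,2)
def injig(J,p):
    c,s=np.cos(J[2]),np.sin(J[2]); d=np.array(p[:2])-J[:2]
    return np.array([c*d[0]+s*d[1],-s*d[0]+c*d[1]])*1000
E
python3 - <<'E'
from h import *
f=lambda a:(np.array(a,float)+.5)/5-.5+[238,170]
J,r=fit([[-100,-180,30],[-48.5,0,30],[46.5,-180,30],[46.5,118,46],[46.5,-180,46],[-100,0,30]],f([[753,343],[388,298],[703,77],[134,150],[700,68],[403,402]]))
print(J,r.round(2))
h=[[45,-55,50],[-45,-55,50],[30,55,50],[45,40,50],[-45,40,50],[-30,55,50]]
B,r=fit(h,f([[652,128],[667,298],[470,142],[445,168],[455,290],[487,315]]))
B2,r2=fit(h,f([[652,128],[667,298],[470,142],[445,168],[455,290],[487,315]])) 
print(B,r.round(2)); print(injig(J,B),B[2]-J[2])
np.save("J.npy",J); np.save("B.npy",B)
E
```

```text
[0.59428971 0.06481974 0.13109241] [[-0.91  0.75]
 [ 0.33  0.59]
 [-0.86 -0.63]
 [ 0.45  0.05]
 [ 0.61 -0.21]
 [ 0.37 -0.53]]
[ 0.58325083 -0.02708216  0.0601052 ] [[ 0.13 -0.17]
 [ 0.72  0.24]
 [-5.28  5.99]
 [ 5.01 -5.35]
 [ 6.1   4.79]
 [-6.67 -5.57]]
[-22.95732386 -89.67038217] -0.0709872088487138
```

```bash
python3 - <<'E'
from h import *
f=lambda a:(np.array(a,float)+.5)/5-.5+[238,170]
J=np.load("J.npy")
h=[[45,-55,50],[-45,-55,50],[45,40,50],[30,55,50],[-30,55,50],[-45,40,50]]
B,r=fit(h,f([[652,128],[667,298],[470,142],[445,168],[455,290],[487,315]]))
print(B,r.round(2)); print(injig(J,B),B[2]-J[2])
np.save("B.npy",B)
s=ctrl.get_state()
from scipy.spatial.transform import Rotation as R
print(R.from_quat(np.roll(s["tool_rot"],-1)).as_matrix().round(3))
E
```

```text
[ 0.58321805 -0.02707809  0.06006856] [[ 0.13 -0.15]
 [ 0.72  0.25]
 [ 0.01 -0.14]
 [-0.28  0.8 ]
 [-0.27 -0.56]
 [-0.3  -0.2 ]]
[-22.9892907  -89.66205883] -0.07102385624727997
[[ 0.916  0.402 -0.   ]
 [ 0.402 -0.916  0.001]
 [-0.    -0.001 -1.   ]]
```

```bash
cat >> h.py <<'E'
def tow(J,x,y): return place(J,[[x,y,0]])[0]*1000
def st():
    s=ctrl.get_state(); J=np.load("J.npy")
    from scipy.spatial.transform import Rotation as R
    M=R.from_quat(np.roll(s["tool_rot"],-1)).as_matrix()
    print("t",s["t"].__round__(2),"tcp mm",(s["eef_pos"]*1000).round(1),"jig",injig(J,s["eef_pos"]).round(1),"yawY-jig deg",round(np.degrees(np.arctan2(M[1,1],M[0,1])-J[2]),2),"tilt",M[:,2].round(3),"F",s["force"].round(1),"gap",round(s["finger_gap"]*1000,1))
E
python3 - <<'E'
from h import *
J=np.load("J.npy"); st()
for p in [(-95,-97),(-54.5,-97),(1,-180),(1,-30)]: print(p,tow(J,*p).round(1))
print("ex",np.cos(J[2]),np.sin(J[2]))
E
```

```text
t 0.1 tcp mm [ 251.2 -572.   244.8] jig [-423.4 -586.5] yawY-jig deg -73.8 tilt [-0.     0.001 -1.   ] F [-0.2  0.5  0.2] gap 85.3
(-95, -97) [512.8 -43.8   0. ]
(-54.5, -97) [552.9 -38.5   0. ]
(1, -180) [ 618.8 -113.5    0. ]
(1, -30) [599.2  35.2   0. ]
ex 0.9914196880834352 0.13071726007128578
```

Emit:
apply_moves(
  commands="20 40 0 0 0 -0.03 0.6;40 80 0 0 0 -0.06 0.6;60 120 0 0 0 -0.09 0.6;80 160 0 0 0 -0.12 0.6;100 200 0 0 0 -0.15 0.6;120 240 0 0 0 -0.18 0.6;140 280 0 0 0 -0.21 0.6;160 320 0 0 0 -0.24 0.6;180 360 0 0 0 -0.26 0.6;200 400 0 0 0 -0.283 0.6",
  newtons=40,
)

```text
t: 1.1
eef_pos: [0.4517, -0.1705, 0.2453]
tool_rot: [0.0, 0.998, 0.065, -0.0]
force: [0.4, -0.9, 0.3]
finger_gap: 0.051
```

```bash
python3 -c "
from h import *; st()"
```

```text
t 1.1 tcp mm [ 451.7 -170.5  245.3] jig [-172.1 -214.7] yawY-jig deg -90.07 tilt [-0. -0. -1.] F [ 0.4 -0.9  0.3] gap 51.0
```

Emit:
apply_moves(
  commands="15 32 -20 0 0 0 0.6;30 64 -40 0 0 0 0.6;45 96 -65 0 0 0 0.6;61 128 -90 0 0 0 0.6;61 128 -110 0 0 0 0.6;61 128 -130 0 0 0 0.6;61 128 -150 0 0 0 0.6;61 128 -165 0 0 0 0.6;61 128 -170 0 0 0 0.6;61 128 -170 0 0 0 0.6",
)

```text
t: 2.1
eef_pos: [0.5119, -0.0442, 0.0749]
tool_rot: [-0.0, 0.998, 0.065, -0.001]
force: [0.2, 0.6, 0.9]
finger_gap: 0.0513
```

```bash
python3 -c "
from h import *; st()
a=ctrl.read_camera('top')[150:270,230:400,::-1]
cv2.imwrite('pics/c2.png',cv2.resize(a,None,fx=4,fy=4,interpolation=cv2.INTER_CUBIC))"
```

```text
t 2.1 tcp mm [511.9 -44.2  74.9] jig [-95.9 -97.3] yawY-jig deg -90.02 tilt [-0.001  0.    -1.   ] F [0.2 0.6 0.9] gap 51.3
```

View pics/c2.png

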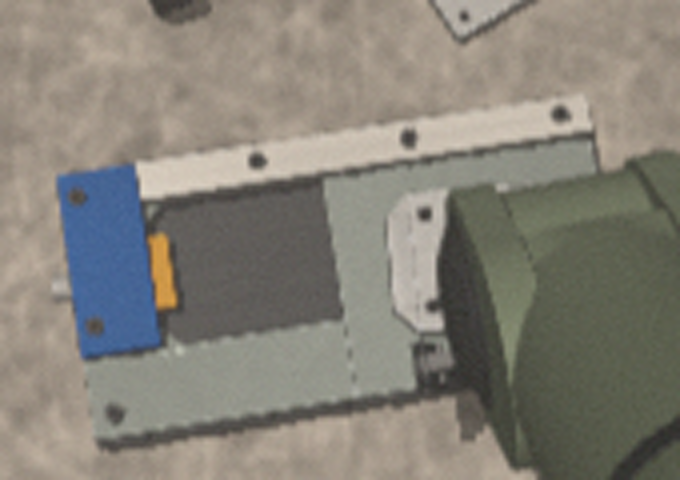

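The top view shows the finger at (435, 360) standing clear of the block's near face (its corner at about (420, 330)). Now I'll lower to touch the deck.

Emit:
apply_moves(
  commands="0 0 -10 0 0 0 0.6;0 0 -20 0 0 0 0.6;0 0 -26 0 0 0 0.6;0 0 -27 0 0 0 0.6;0 0 -28 0 0 0 0.6;0 0 -29 0 0 0 0.6;0 0 -30 0 0 0 0.6;0 0 -31 0 0 0 0.6;0 0 -32 0 0 0 0.6;0 0 -32 0 0 0 0.6",
)

```text
t: 3.15
eef_pos: [0.5122, -0.0442, 0.0432]
tool_rot: [-0.0, 0.998, 0.065, -0.0]
force: [0.4, -0.5, -0.5]
finger_gap: 0.051
```

Emit:
apply_moves(
  commands="0 0 -1 0 0 0 0.6;0 0 -1.5 0 0 0 0.6;0 0 -2 0 0 0 0.6;0 0 -2.5 0 0 0 0.6;0 0 -3 0 0 0 0.6;0 0 -3.5 0 0 0 0.6;0 0 -4 0 0 0 0.6;0 0 -4.5 0 0 0 0.6;0 0 -5 0 0 0 0.6;0 0 -5 0 0 0 0.6",
)

```text
t: 4.15
eef_pos: [0.5124, -0.0443, 0.0404]
tool_rot: [0.0, 0.998, 0.065, 0.0]
force: [-15.5, 1.0, 57.4]
finger_gap: 0.0513
```

Deck contact is at TCP z ≈ 0.041, so the tips are about 10.5 mm ahead of the TCP. I'll raise 8 mm and push towards the fence.

Emit:
apply_moves(
  commands="0 0 4 0 0 0 0.6;0 0 8 0 0 0 0.6;6 0.8 8 0 0 0 0.6;11 1.4 8 0 0 0 0.6;16 2.1 8 0 0 0 0.6;21 2.8 8 0 0 0 0.6;26 3.4 8 0 0 0 0.6;31 4.1 8 0 0 0 0.6;35 4.6 8 0 0 0 0.6;37 4.9 8 0 0 0 0.6",
)

```text
t: 5.15
eef_pos: [0.5496, -0.0392, 0.0462]
tool_rot: [-0.0, 0.998, 0.065, 0.0]
force: [-2.7, -0.7, -1.7]
finger_gap: 0.0516
```

```bash
python3 -c "
from h import *; st()"
```

```text
t 5.15 tcp mm [549.6 -39.2  46.2] jig [-57.8 -97.2] yawY-jig deg -90.01 tilt [ 0.  0. -1.] F [-2.7 -0.7 -1.7] gap 51.6
```

Sliding freely (2.7 N). Now the last millimetres to the fence.

Emit:
apply_moves(
  commands="0.5 0 0 0 0 0 0.6;1 0.1 0 0 0 0 0.6;1.5 0.2 0 0 0 0 0.6;2 0.3 0 0 0 0 0.6;2.5 0.3 0 0 0 0 0.6;3 0.4 0 0 0 0 0.6;3.5 0.5 0 0 0 0 0.6;3.5 0.5 0 0 0 0 0.6;3.5 0.5 0 0 0 0 0.6;3.5 0.5 0 0 0 0 0.6",
)

```text
t: 6.15
eef_pos: [0.5529, -0.0389, 0.0463]
tool_rot: [0.0, 0.998, 0.065, 0.0]
force: [-0.7, -1.0, -0.8]
finger_gap: 0.0512
```

Emit:
apply_moves(
  commands="0.3 0 0 0 0 0 0.6;0.6 0.1 0 0 0 0 0.6;0.9 0.1 0 0 0 0 0.6;1.2 0.2 0 0 0 0 0.6;1.5 0.2 0 0 0 0 0.6;1.8 0.2 0 0 0 0 0.6;2.1 0.3 0 0 0 0 0.6;2.4 0.3 0 0 0 0 0.6;2.4 0.3 0 0 0 0 0.6;2.4 0.3 0 0 0 0 0.6",
)

```text
t: 7.15
eef_pos: [0.5552, -0.0385, 0.0463]
tool_rot: [-0.0, 0.998, 0.065, 0.0]
force: [-3.1, -0.6, 2.7]
finger_gap: 0.0512
```

```bash
python3 -c "
from h import *; st()
a=ctrl.read_camera('top')[150:270,230:400,::-1]
cv2.imwrite('pics/c3.png',cv2.resize(a,None,fx=4,fy=4,interpolation=cv2.INTER_CUBIC))"
```

```text
t 7.15 tcp mm [555.2 -38.5  46.3] jig [-52.2 -97.3] yawY-jig deg -90.02 tilt [ 0.  0. -1.] F [-3.1 -0.6  2.7] gap 51.2
```

View pics/c3.png

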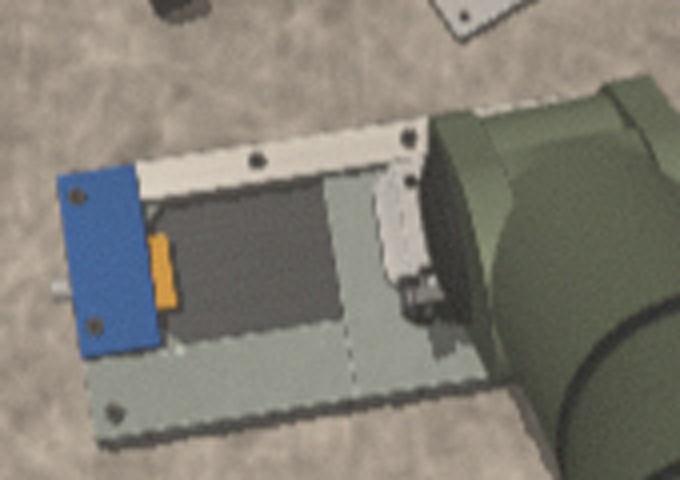

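The block's far leading corner at about (415, 160) is almost at the fence, and the finger at (425, 295) is in contact with its near face.

Emit:
apply_moves(
  commands="0.4 0 0 0 0 0 0.6;0.8 0.1 0 0 0 0 0.6;1.2 0.1 0 0 0 0 0.6;1.6 0.2 0 0 0 0 0.6;2 0.2 0 0 0 0 0.6;2 0.2 0 0 0 0 0.6;2 0.2 0 0 0 0 0.6;2 0.2 0 0 0 0 0.6;2 0.2 0 0 0 0 0.6;2 0.2 0 0 0 0 0.6",
)

```text
t: 8.2
eef_pos: [0.5562, -0.0385, 0.0462]
tool_rot: [0.0, 0.998, 0.065, -0.001]
force: [-10.8, -1.0, 7.6]
finger_gap: 0.0513
```

Emit:
apply_moves(
  commands="0.5 0 0 0 0 0 0.6;1 0.1 0 0 0 0 0.6;1.5 0.1 0 0 0 0 0.6;1.5 0.1 0 0 0 0 0.6;0 0 0 0 0 0 0.6;-5 -0.7 0 0 0 0 0.6;-20 -2.6 0 0 0 0 0.6;-40 -5 20 0 0 0 0.6;-60 -8 60 0 0 0 0.6;-80 -11 100 0 0 0 0.6",
)

```text
t: 9.2
eef_pos: [0.4764, -0.0493, 0.1471]
tool_rot: [-0.0, 0.998, 0.065, -0.0]
force: [0.4, 0.3, 1.5]
finger_gap: 0.0515
```

```bash
python3 -c "
from h import *; st()"
```

```text
t 9.2 tcp mm [476.4 -49.3 147.1] jig [-131.8  -97.7] yawY-jig deg -90.01 tilt [-0.  0. -1.] F [0.4 0.3 1.5] gap 51.5
```

Emit:
apply_moves(
  commands="0 -25 0 0 0 0.145 0.6;0 -50 0 0 0 0.29 0.6;0 -75 0 0 0 0.435 0.6;0 -100 0 0 0 0.58 0.6;20 -115 0 0 0 0.725 0.6;40 -130 0 0 0 0.87 0.6;60 -140 0 0 0 1.015 0.6;80 -150 0 0 0 1.16 0.6;100 -150 0 0 0 1.305 0.6;120 -150 0 0 0 1.45 0.6",
)

```text
t: 10.2
eef_pos: [0.5983, -0.1999, 0.1464]
tool_rot: [0.0, 0.702, 0.712, 0.0]
force: [0.0, 0.5, -1.1]
finger_gap: 0.0514
```

```bash
python3 -c "
from h import *; st()
a=ctrl.read_camera('top')[150:270,230:400,::-1]
cv2.imwrite('pics/c4.png',cv2.resize(a,None,fx=4,fy=4,interpolation=cv2.INTER_CUBIC))"
```

```text
t 10.2 tcp mm [ 598.3 -199.9  146.4] jig [ -30.6 -263. ] yawY-jig deg -6.66 tilt [ 0.001 -0.    -1.   ] F [ 0.   0.5 -1.1] gap 51.4
```

View pics/c4.png

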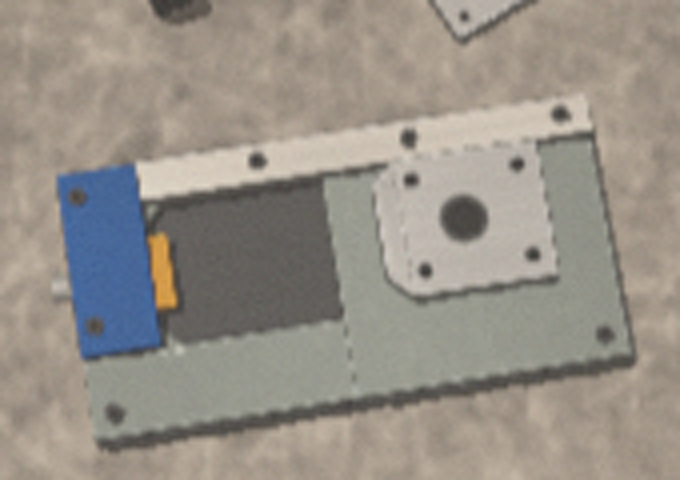

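The block lies against the fence, edges parallel to it (far trailing corner (540, 142), near trailing corner (557, 278)).

```bash
python3 - <<'E'
from h import *
f=lambda a:(np.array(a,float)+.5)/4-.5+[230,150]
J=np.load("J.npy")
h=[[45,-55,50],[-45,-55,50],[45,40,50],[30,55,50],[-30,55,50],[-45,40,50]]
B,r=fit(h,f([[540,142],[557,278],[393,163],[375,185],[388,272],[420,300]]))
print(B,r.round(2)); print(injig(J,B),B[2]-J[2])
J2,r=fit([[-100,-180,30],[-48.5,0,30],[46.5,118,46],[46.5,-180,46],[-100,0,30]],f([[635,355],[343,318],[138,198],[594,132],[355,392]]))
print(J2,r.round(2)); print(injig(J2,B),B[2]-J2[2])
print(proj(place(J,[[46.5,118,46],[46.5,-180,46],[-48.5,0,30],[46.5,0,30],[-100,-180,30]]))*4-[920,600])
E
```

```text
[ 0.60713404 -0.02141186  0.1147673 ] [[-0.15 -0.08]
 [ 1.03 -0.15]
 [ 0.45 -0.6 ]
 [ 0.02  0.27]
 [ 0.02  1.28]
 [-1.35 -0.74]]
[  1.46217135 -87.17068136] -0.016325110462085984
[0.59634133 0.06480611 0.13144905] [[-1.11 -0.24]
 [ 0.15 -0.13]
 [ 0.72 -0.24]
 [ 0.04 -0.42]
 [ 0.19  1.04]]
[ -0.60105162 -86.88877786] -0.016681749819203895
[[139.394674   198.60260382]
 [592.83312786 131.96038503]
 [342.10523675 319.14877905]
 [320.14877122 177.07795881]
 [629.15400351 355.80677856]]
```

Emit:
apply_moves(
  commands="5 20 0 0 0 0.05 0.6;10 45 0 0 0 0.1 0.6;15 70 0 0 0 0.116 0.6;18.5 94 0 0 0 0.116 0.6;18.5 94 -25 0 0 0.116 0.6;18.5 94 -50 0 0 0.116 0.6;18.5 94 -75 0 0 0.116 0.6;18.5 94 -92 0 0 0.116 0.6;18.5 94 -95 0 0 0.116 0.6;18.5 94 -95 0 0 0.116 0.6",
)

```text
t: 11.25
eef_pos: [0.6158, -0.105, 0.0515]
tool_rot: [-0.0, 0.661, 0.75, 0.0]
force: [-0.0, -0.6, 0.7]
finger_gap: 0.0512
```

```bash
python3 -c "
from h import *; st()"
```

```text
t 11.25 tcp mm [ 615.8 -105.    51.5] jig [  -0.9 -171.2] yawY-jig deg -0.28 tilt [ 0.  0. -1.] F [-0.  -0.6  0.7] gap 51.2
```

Emit:
apply_moves(
  commands="-1.3 10 0 0 0 0 0.6;-2.6 20 0 0 0 0 0.6;-3.9 30 0 0 0 0 0.6;-5.2 40 0 0 0 0 0.6;-6.5 49.5 0 0 0 0 0.6;-7.8 59.5 0 0 0 0 0.6;-9.2 69.5 0 0 0 0 0.6;-10.5 79.5 0 0 0 0 0.6;-11.8 89.5 0 0 0 0 0.6;-13.1 99 0 0 0 0 0.6",
)

```text
t: 12.25
eef_pos: [0.6023, -0.0064, 0.0521]
tool_rot: [0.001, 0.661, 0.75, -0.001]
force: [-2.2, -8.2, 5.3]
finger_gap: 0.0511
```

```bash
python3 -c "
from h import *; st()"
```

```text
t 12.25 tcp mm [602.3  -6.4  52.1] jig [ -1.4 -71.7] yawY-jig deg -0.3 tilt [ 0.    -0.002 -1.   ] F [-2.2 -8.2  5.3] gap 51.1
```

Emit:
apply_moves(
  commands="-0.8 6 0 0 0 0 0.6;-1.6 12 0 0 0 0 0.6;-2.4 18 0 0 0 0 0.6;-3.2 24 0 0 0 0 0.6;-4 30 0 0 0 0 0.6;-4.7 36 0 0 0 0 0.6;-5.4 41 0 0 0 0 0.6;-6 46 0 0 0 0 0.6;-6.4 49 0 0 0 0 0.6;-6.4 49 0 0 0 0 0.6",
)

```text
t: 13.25
eef_pos: [0.5961, 0.0435, 0.0513]
tool_rot: [-0.0, 0.661, 0.75, 0.0]
force: [-0.0, -1.3, 0.1]
finger_gap: 0.0515
```

```bash
python3 -c "
from h import *; st()
a=ctrl.read_camera('top')[150:270,230:400,::-1]
b=ctrl.read_camera('scene')[160:280,250:420,::-1]
cv2.imwrite('pics/c5.png',cv2.resize(np.vstack([a,b]),None,fx=2.5*1.0,fy=2.5,interpolation=cv2.INTER_CUBIC))"
```

```text
t 13.25 tcp mm [596.1  43.5  51.3] jig [ -1.  -21.4] yawY-jig deg -0.25 tilt [-0.  0. -1.] F [-0.  -1.3  0.1] gap 51.5
```

View pics/c5.png

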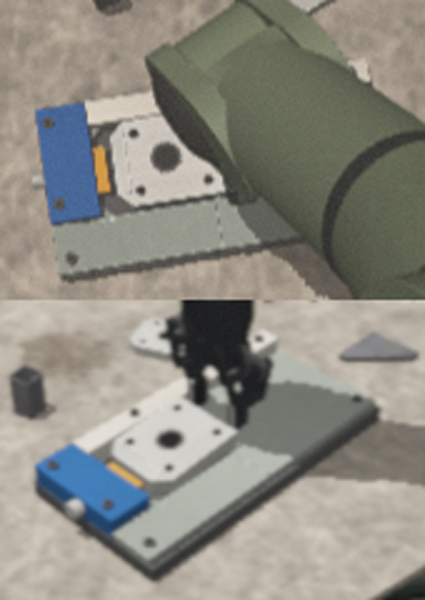

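The block's leading end has tipped into the pocket, a few mm short of the brass pusher (top view (103, 170)), and it looks square. Next I'll push slowly and read the force.

Emit:
apply_moves(
  commands="-0.1 1 0 0 0 0 0.6;-0.3 2 0 0 0 0 0.6;-0.4 3 0 0 0 0 0.6;-0.5 4 0 0 0 0 0.6;-0.7 5 0 0 0 0 0.6;-0.8 6 0 0 0 0 0.6;-0.9 7 0 0 0 0 0.6;-0.9 7 0 0 0 0 0.6;-0.9 7 0 0 0 0 0.6;-0.9 7 0 0 0 0 0.6",
)

```text
t: 14.35
eef_pos: [0.5953, 0.0498, 0.0513]
tool_rot: [-0.0, 0.661, 0.75, 0.0]
force: [0.1, -0.5, 0.4]
finger_gap: 0.051
```

Emit:
apply_moves(
  commands="-0.1 1 0 0 0 0 0.6;-0.3 2 0 0 0 0 0.6;-0.3 2.5 0 0 0 0 0.6;-0.4 3 0 0 0 0 0.6;-0.5 3.5 0 0 0 0 0.6;-0.5 4 0 0 0 0 0.6;-0.5 4 0 0 0 0 0.6;-0.5 4 0 0 0 0 0.6;-0.5 4 0 0 0 0 0.6;-0.5 4 0 0 0 0 0.6",
)

```text
t: 15.35
eef_pos: [0.5949, 0.0524, 0.0512]
tool_rot: [0.0, 0.662, 0.75, -0.001]
force: [1.6, -8.1, -0.7]
finger_gap: 0.0508
```

```bash
python3 -c "
from h import *; st()"
```

```text
t 15.35 tcp mm [594.9  52.4  51.2] jig [ -1.  -12.4] yawY-jig deg -0.34 tilt [-0.    -0.001 -1.   ] F [ 1.6 -8.1 -0.7] gap 50.8
```

Emit:
apply_moves(
  commands="-0.1 1 0 0 0 0 0.6;-0.2 1.5 0 0 0 0 0.6;-0.3 2 0 0 0 0 0.6;-0.3 2.5 0 0 0 0 0.6;-0.4 3 0 0 0 0 0.6;-0.4 3 0 0 0 0 0.6;-0.4 3 0 0 0 0 0.6;-0.4 3 0 0 0 0 0.6;-0.4 3 0 0 0 0 0.6;-0.4 3 0 0 0 0 0.6",
)

```text
t: 16.35
eef_pos: [0.5945, 0.0551, 0.0512]
tool_rot: [0.001, 0.662, 0.75, -0.001]
force: [1.4, -8.8, -1.6]
finger_gap: 0.0511
```

Emit:
apply_moves(
  commands="-0.1 1 0 0 0 0 0.6;-0.2 1.5 0 0 0 0 0.6;-0.3 2 0 0 0 0 0.6;-0.3 2.5 0 0 0 0 0.6;-0.4 3 0 0 0 0 0.6;-0.4 3 0 0 0 0 0.6;-0.4 3 0 0 0 0 0.6;-0.4 3 0 0 0 0 0.6;-0.4 3 0 0 0 0 0.6;-0.4 3 0 0 0 0 0.6",
)

```text
t: 17.35
eef_pos: [0.5941, 0.0577, 0.0512]
tool_rot: [0.001, 0.662, 0.75, -0.001]
force: [2.3, -9.0, -1.9]
finger_gap: 0.0508
```

```bash
python3 -c "
from h import *; st()
a=ctrl.read_camera('top')[170:250,240:340,::-1]
b=ctrl.read_camera('scene')[180:260,260:360,::-1]
cv2.imwrite('pics/c6.png',cv2.resize(np.hstack([a,b]),None,fx=4,fy=4,interpolation=cv2.INTER_CUBIC))"
```

```text
t 17.35 tcp mm [594.1  57.7  51.2] jig [-1.1 -7. ] yawY-jig deg -0.37 tilt [-0.    -0.002 -1.   ] F [ 2.3 -9.  -1.9] gap 50.8
```

View pics/c6.png

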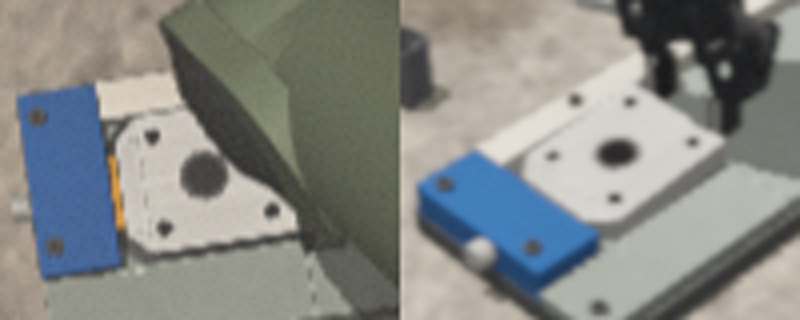

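The pusher is largely compressed (thin brass strip at (115, 190)) and the block's trailing end is still at deck height. I'll push on towards the stop.

Emit:
apply_moves(
  commands="-0.1 0.5 0 0 0 0 0.6;-0.1 1 0 0 0 0 0.6;-0.2 1.5 0 0 0 0 0.6;-0.3 2 0 0 0 0 0.6;-0.3 2 0 0 0 0 0.6;-0.3 2 0 0 0 0 0.6;-0.3 2 0 0 0 0 0.6;-0.3 2 0 0 0 0 0.6;-0.3 2 0 0 0 0 0.6;-0.3 2 0 0 0 0 0.6",
)

```text
t: 18.45
eef_pos: [0.5939, 0.0595, 0.0512]
tool_rot: [0.001, 0.662, 0.75, -0.001]
force: [1.6, -10.5, -0.3]
finger_gap: 0.0512
```

Emit:
apply_moves(
  commands="-0.1 0.5 0 0 0 0 0.6;-0.1 1 -1 0 0 0 0.6;-0.1 1 -2 0 0 0 0.6;-0.1 1 -3 0 0 0 0.6;-0.1 1 -4 0 0 0 0.6;-0.1 1 -5 0 0 0 0.6;-0.1 1 -6 0 0 0 0.6;-0.1 1 -7 0 0 0 0.6;-0.1 1 -8 0 0 0 0.6;-0.1 1 -9 0 0 0 0.6",
)

```text
t: 19.45
eef_pos: [0.5938, 0.0596, 0.0421]
tool_rot: [0.001, 0.662, 0.75, -0.001]
force: [3.5, -15.8, -1.0]
finger_gap: 0.0513
```

```bash
python3 -c "
from h import *; st()
a=ctrl.read_camera('top')[170:250,240:340,::-1]
b=ctrl.read_camera('scene')[180:260,260:360,::-1]
cv2.imwrite('pics/c7.png',cv2.resize(np.hstack([a,b]),None,fx=4,fy=4,interpolation=cv2.INTER_CUBIC))"
```

```text
t 19.45 tcp mm [593.8  59.6  42.1] jig [-1.1 -5.1] yawY-jig deg -0.41 tilt [-0.    -0.004 -1.   ] F [  3.5 -15.8  -1. ] gap 51.3
```

View pics/c7.png

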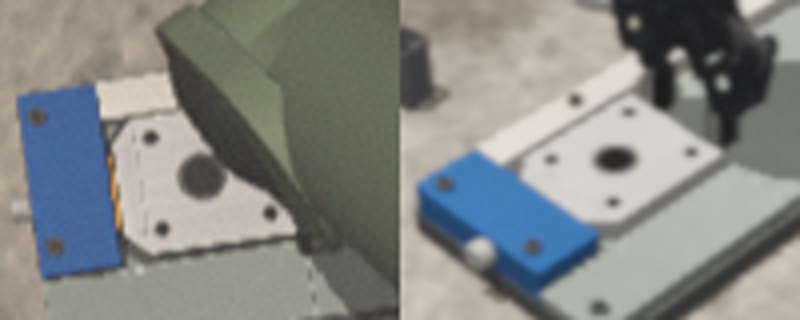

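The trailing end has gone down: in the scene view its corner dropped to (722, 155) and the side gap is even. Now back off, rise, and press on top.

Emit:
apply_moves(
  commands="0.7 -5 0 0 0 0 0.6;1.8 -14 0 0 0 0 0.6;1.8 -14 12 0 0 0 0.6;1.8 -14 24 0 0 0 0.6;0 0 24 0 0 0 0.6;-1.8 14 24 0 0 0 0.6;-3.5 27 24 0 0 0 0.6;-3.5 27 17 0 0 0 0.6;-3.5 27 12 0 0 0 0.6;-3.5 27 10 0 0 0 0.6",
)

```text
t: 20.55
eef_pos: [0.5896, 0.0892, 0.0512]
tool_rot: [-0.0, 0.661, 0.75, -0.001]
force: [1.0, -0.1, 0.6]
finger_gap: 0.0513
```

Emit:
apply_moves(
  commands="0 0 -0.5 0 0 0 0.6;0 0 -1 0 0 0 0.6;0 0 -1.5 0 0 0 0.6;0 0 -2 0 0 0 0.6;0 0 -2.2 0 0 0 0.6;0 0 -2.4 0 0 0 0.6;0 0 -2.6 0 0 0 0.6;0 0 -2.6 0 0 0 0.6;0 0 -2.6 0 0 0 0.6;0 0 -2.6 0 0 0 0.6",
)

```text
t: 21.55
eef_pos: [0.5903, 0.0894, 0.0508]
tool_rot: [0.0, 0.661, 0.75, 0.0]
force: [-6.3, -2.5, 18.7]
finger_gap: 0.0511
```

```bash
python3 -c "
from h import *; st()"
```

```text
t 21.55 tcp mm [590.3  89.4  50.8] jig [-0.8 24.9] yawY-jig deg -0.32 tilt [ 0.001 -0.001 -1.   ] F [-6.3 -2.5 18.7] gap 51.1
```

Emit:
apply_moves(
  commands="0 0 -0.5 0 0 0 0.6;0 0 -0.8 0 0 0 0.6;0 0 -0.8 0 0 0 0.6;0 0 -0.8 0 0 0 0.6;0 0 2.6 0 0 0 0.6;0 0 8 0 0 0 0.6;-2.6 20 8 0 0 0 0.6;-5.9 45 8 0 0 0 0.6;-5.9 45 4 0 0 0 0.6;-5.9 45 2 0 0 0 0.6",
)

```text
t: 22.55
eef_pos: [0.5841, 0.1349, 0.0515]
tool_rot: [-0.0, 0.661, 0.751, -0.0]
force: [-0.0, -0.8, 1.0]
finger_gap: 0.0512
```

Emit:
apply_moves(
  commands="0 0 -0.5 0 0 0 0.6;0 0 -1 0 0 0 0.6;0 0 -1.5 0 0 0 0.6;0 0 -1.8 0 0 0 0.6;0 0 -2 0 0 0 0.6;0 0 -2.2 0 0 0 0.6;0 0 -2.2 0 0 0 0.6;0 0 -2.2 0 0 0 0.6;0 0 -2.2 0 0 0 0.6;0 0 -2.2 0 0 0 0.6",
)

```text
t: 23.55
eef_pos: [0.5843, 0.1337, 0.0507]
tool_rot: [0.0, 0.662, 0.75, -0.0]
force: [-8.9, -3.0, 25.6]
finger_gap: 0.0515
```

Both ends give the same height (50.7–50.8), so it's flat. Now up and away, then a look.

Emit:
apply_moves(
  commands="0 0 3 0 0 0 0.6;0 0 15 0 0 0 0.6;0 0 50 0 0 0 0.6;0 0 100 0 0 0 0.6;0 -40 130 0 0 0 0.6;0 -80 130 0 0 0 0.6;0 -120 130 0 0 0 0.6;0 -170 130 0 0 0 0.6;0 -220 130 0 0 0 0.6;0 -270 130 0 0 0 0.6",
)

```text
t: 24.55
eef_pos: [0.5838, -0.1378, 0.1804]
tool_rot: [0.0, 0.661, 0.75, 0.0]
force: [0.6, 0.6, 0.2]
finger_gap: 0.0515
```

```bash
python3 -c "
from h import *; st()
a=ctrl.read_camera('top')[165:245,240:340,::-1]
b=ctrl.read_camera('scene')[180:260,260:360,::-1]
cv2.imwrite('pics/c8.png',cv2.resize(np.hstack([a,b]),None,fx=4,fy=4,interpolation=cv2.INTER_CUBIC))
J=np.load('J.npy')
print((proj(place(J,[[46.5,0,40],[46.5,-55+55,40],[-43,0,40],[-48.5,0,30]]))-[240,165])*4)"
```

```text
t 24.55 tcp mm [ 583.8 -137.8  180.4] jig [ -36.8 -199.5] yawY-jig deg -0.32 tilt [ 0.001 -0.    -1.   ] F [0.6 0.6 0.2] gap 51.5
[[280.20274735 113.93432954]
 [280.20274735 113.93432954]
 [301.03669744 248.69464796]
 [302.10523675 259.14877905]]
```

View pics/c8.png

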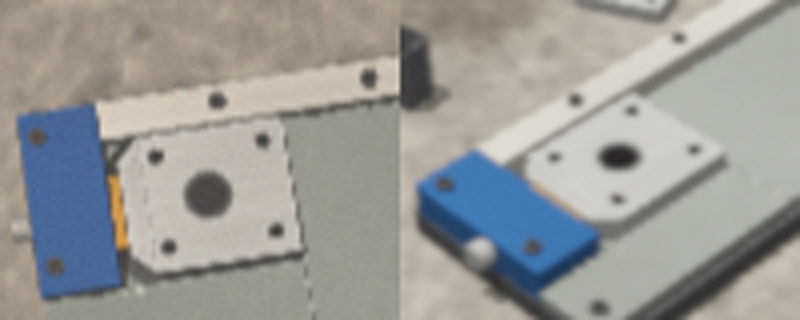

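The block sits in the pocket with its trailing edge from (283, 120) to (301, 250), on the projected deck edge. The pusher (118, 212) is touching its leading end, and the robot is clear.

```bash
python3 -c "
from plant import ctrl; print(ctrl.job_done())"
```

```text
the job is handed in; nothing more can be done
None
```

The flange block is seated in the jig's pocket, and I handed the job in at about 24.6 s. I used the slightly closed fingers as a two-point pusher:

1. Pushed the block square against the fence.
2. Slid it along the deck until its leading end tipped into the pocket.
3. Pressed the pusher in to its stop.
4. Dragged the trailing end down, then pressed on both ends of the top.

**Last checks:**
- **Flat:** both ends stopped the fingers at the same height, TCP at 50.8 and 50.7 mm. That puts the block's top about 10 mm above the deck, as it should be when seated.
- **Square and held:** in the last picture the trailing edge lies along the deck edge, and the pusher is out against the leading end.
- **Clear:** the robot was about 14 cm above the deck and touching nothing. The gusset plate, flat bar and tin were never approached.

**Forces:** the highest was about 57 N at the wrist, when I touched the deck with the fingertips to find its height. That contact was with the fingertips only, not the gripper's body.

**Disagreement:** when the block met the fence, the tool was about 3 mm farther over than my camera estimate predicted. I went by the felt contact instead.

I judged squareness in the pocket from the picture and did not measure it.

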